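# Tamp the calibrator vials down level in their loading bin

### The arm

A 7-joint arm with a two-finger parallel gripper is mounted at the origin on the work surface. World frame = base frame: x ahead of the robot, y to its left, z up, the work surface at z = 0. Lengths are in mm, angles in rad, forces in N, time in s.
With the tool pointing down it reaches from about 400 to 875 mm from the base axis. Payload 6.5 kg.
Tool frame: the origin (TCP) lies on the centre line of the jaws, within the pads' length; the fingertips stand 19 mm ahead of it and the grasp point (between the pads) is the TCP (arm.nose_length is the z of the fingertips in the tool frame, in mm); z points along the fingers, y is the line along which they close (so a half turn about z gives the same grasp; the last joint's range is limited). The gripper opens to 88 mm and grips with 3 to 60 N. Pads are 18 mm wide; open, the fingers measure 123 mm over their backs; the gripper's body (75 mm by 187 mm) begins 45 mm behind the grasp point.
Start: joints at [-1.237, 0.536, -0.004, 1.538, 0.003, 1.067, -0.071], TCP at [252.997, 598.734, 234.116] pointing down, gripper open.
Joint ranges: [-2.7, 2.7], [-0.37, 2.16], [-1.27, 1.26], [0.24, 2.4], [-1.31, 4.45], [0.19, 1.91], [-2.76, 2.76]. Speed limits (rad/s): [2.39, 2.39, 3.14, 3.14, 3.14, 3.14, 3.14].

### API

Orientations are given as a 3x3 rotation matrix whose columns are the frame's x, y, z axes.
In Python, from bench import arm gives the robot as it stands.
- The arm moves only by the shell command python3 -m crank 'ROWS' [FORCE]. ROWS is JSON, a list of rows, each a list of 7 numbers: the shift along the tool's x, y, z in mm, then the turn, a rotation vector about the tool's x, y, z in rad, then the finger opening in mm, from 0 to 88.1. In form: [[tx, ty, tz, rx, ry, rz, jaw], ...]. A call has exactly 5 rows; each row shifts and turns the commanded pose from where the row before left it, along the tool's axes as they then stand; what a row does not reach is not made up. A row lasts 1/10 s, in which the tool goes at most 50 mm and 8.59 degrees, less where a joint would pass 70% of its speed; a pose out of reach is approached as far as the arm can. A call is refused whole if a number of a shift passes 50 or a number of a turn 0.15, either way. A call with a gripper value outside its range is refused whole. The fingers move at their own pace and stop on an object; FORCE is the grip in N (left out, the last holds). Time passes only in rows, so rows that do not move let the fingers close, or fill a call up. It gives the time, the measured TCP pose, the force, the opening and the grip force at its end, in the units of the state.
- arm.read_state(): the state, without advancing time (a new reading comes with each control period).
- arm.get_image(name): name is "side" or "top"; returns the picture (400x640x3 uint8, blue, green, red); there is no depth.
- arm.get_calibration(name): a dict with "mtx" (3x3 intrinsics, pixels), "dist_coeffs" ([k1, k2, p1, p2, k3] as OpenCV has them; the pictures are not rectified), "R" (3x3) and "t" (3): a world point X has camera coordinates R X + t. Camera axes: x right, y down, z forward; pixel columns grow to the right and rows downward; lengths in mm; the calibration is good to about 2 mm. A picture is of the moment at which its call begins. get_calibration takes no time and is no camera call.
- arm.sign_off(): hands the job in; it is judged then, once.
Trained networks look in the newest picture that a camera, given by its name, has taken for a name from the list of things; names that differ only in an ending like _2 or _b are one class to them, and where a whole thing is asked for, a point or a joint stands for the part that bears it (a point fixed in the world has none). Each returns a list of dicts, best first, with "score" (0 to 1); they miss things now and then, are a little off and sometimes report something else, mostly with a low value. They report only what shows in the picture. A call takes as long as a camera call.
- arm.boxes_of(camera, thing): "extent" ([left, top, right, bottom] in pixels, round what is visible of it).
- arm.tip_of(camera, thing): "at" ([column, row] in pixels: a listed point, or the origin of a listed thing).
The state is a dict: "clock": time; "q": joint angles; "qvel": joint speeds; "joint_efforts": joint torques, N m; "position": TCP position; "tool_rot": TCP orientation; "contact_force": force on the tool from outside, world axes, zero at the start; "wrist_torque": the same for the moment, N m; "width": opening from 0.0 (shut) to 1.0 (fully open); "grasp_force": force on a finger pad.
Only numpy, scipy, OpenCV 4.12 (cv2) and the standard library are available. Lean on these libraries where they do the work, as an engineer would, in place of code of your own. Each camera call takes 0.05 s, during which the arm holds its last target. There are 200 camera calls.

### The job

Two of the vials in the grey loading bin are riding up on the others, so the bin will not feed. Take the flat tamper from its steel tray and press the vials down with its foot until all seven lie level in one layer on the bin floor, finishing with a firm press of about 10 to 20 N held for a second, and never over about 30 N or the vials crack. Then stand the tamper back upright in its tray and let go; handle only the tamper, and leave everything else on the counter where it is.

Things in the scene. Friction and masses are not known exactly. Their poses are not given: they have to be found in the camera images.
- bin: Vial loading bin, open-topped grey plastic box, fixed to the counter. Origin: centre of its underside; z up, y along its long side. Outside 68 mm (x) by 184 mm (y) by 30 mm high, walls and floor 4 mm, so inside 60 mm (x) by 176 mm (y); inner floor at z = 4 mm, rim at z = 30 mm. The vials lie side by side in a row that starts at the inner end face at y = -88 mm; seven vials in one layer take 154 mm.
- divider (a joint): Sliding divider of the bin, an aluminium plate across it, 6 mm thick and 17 mm high above the bin floor (lower than a lying vial), clipped over the side rims (clips rise to 38 mm above the counter, inside edges 56 mm apart). Value: travel in m towards the bin's +y, 0 (as at the start) to 0.055; it holds itself by friction (about 0.4 N) and is pushed along by the vials as the layer spreads (final value about 0.043).
- divider_plate (a point): Middle of the divider's face that the vials lie against, 13.5 mm above the counter; it moves with the divider.
- tamper: Flat hand tamper, standing on its foot. Origin: centre of the underside of its foot; z up, y along the foot's long side. Black grip block on top, 34 mm (x) by 26 mm (y), from z = 59 to 101 mm (a small steel button above it to 105 mm), on a 16 mm steel stem. Grasp the block across its 26 mm (closing along y) at about z = 80 mm. Whole tamper about 0.24 kg.
- tamper_foot: The tamper's flat aluminium foot, 46 mm (x) by 132 mm (y) by 8 mm, with the same origin and axes as the tamper; the stem stands on it through a stiff rubber buffer that gives about 1 mm for every 12 N, 3 mm at most. Set over the row so that its end is 3 to 8 mm from the bin's inner end face at -y, it covers all the vials that ride up and caps the rest.
- tray: The tamper's shallow steel tray, fixed. Origin: centre of its underside; y along its long side. Outside 76 mm (x) by 162 mm (y) by 10 mm high, walls and floor 4 mm; inside 68 by 154 mm, inner floor at z = 4 mm. It may stand left or right of the bin.
- vial1: Calibrator vial, one of seven alike: sealed round-ended plastic vial, 22 mm in diameter, 52 mm long, about 25 g, white with a grey cap. Origin at its middle, on its axis; its x axis runs along it (cap to +x). Lies across the bin, along the bin's x. Starts in the bottom layer.
- vial2: Calibrator vial, one of seven alike: sealed round-ended plastic vial, 22 mm in diameter, 52 mm long, about 25 g, white with a grey cap. Origin at its middle, on its axis; its x axis runs along it (cap to +x). Lies across the bin, along the bin's x. Starts in the bottom layer.
- vial3: Calibrator vial, one of seven alike: sealed round-ended plastic vial, 22 mm in diameter, 52 mm long, about 25 g, white with a grey cap. Origin at its middle, on its axis; its x axis runs along it (cap to +x). Lies across the bin, along the bin's x. Starts in the bottom layer.
- vial4: Calibrator vial, one of seven alike: sealed round-ended plastic vial, 22 mm in diameter, 52 mm long, about 25 g, white with a grey cap. Origin at its middle, on its axis; its x axis runs along it (cap to +x). Lies across the bin, along the bin's x. Starts in the bottom layer.
- vial5: Calibrator vial, one of seven alike: sealed round-ended plastic vial, 22 mm in diameter, 52 mm long, about 25 g, white with a grey cap. Origin at its middle, on its axis; its x axis runs along it (cap to +x). Lies across the bin, along the bin's x. Starts in the bottom layer.
- vial6: Calibrator vial, one of seven alike: sealed round-ended plastic vial, 22 mm in diameter, 52 mm long, about 25 g, white with a grey cap. Origin at its middle, on its axis; its x axis runs along it (cap to +x). Lies across the bin, along the bin's x. Starts riding on top, in a hollow between two vials of the bottom layer; pressed from above it holds up to 8 to 18 N, then wedges its neighbours apart and drops.
- vial7: Calibrator vial, one of seven alike: sealed round-ended plastic vial, 22 mm in diameter, 52 mm long, about 25 g, white with a grey cap. Origin at its middle, on its axis; its x axis runs along it (cap to +x). Lies across the bin, along the bin's x. Starts riding on top, in a hollow between two vials of the bottom layer; pressed from above it holds up to 8 to 18 N, then wedges its neighbours apart and drops.
- cap_a: Bystander, loose: green screw cap, 30 mm wide, 18 mm high. Origin: centre of its underside.
- cap_b: Bystander, loose: white screw cap, 30 mm wide, 18 mm high. Origin: centre of its underside.
- reagent: Bystander, loose: small amber reagent jar, 24 mm wide, 45 mm high. Origin: centre of its underside.
- timer: Bystander, loose: flat bench timer, 50 by 66 by 14 mm. Origin: centre of its underside.
- marker: Bystander, loose: marker pen lying down, 122 mm long, 12 mm thick. Origin: centre of its underside.
- rack: Bystander, fixed: white tube rack, 30 mm (x) by 166 mm (y), with tubes up to 74 mm high. Origin: centre of its underside. Stands on the side of the bin where the tray does not.

How it is judged (in metres and radians):
On the way, in this order (a step that is already met when the one before it is completed fails the run):
1. the tamper is lifted clear of its tray (z of tamper in the frame of tray above 0.04 m), for 0.1 s.
2. all seven vials lie level on the bin floor (axes within 2.5 mm of lying flat on it) while the tamper's foot bears on them with at least 9 N, for 0.4 s (z of each of vial1, vial2, vial3, vial4, vial5, vial6, vial7 in the frame of bin below 0.0175 m and contact force between tamper_foot and anything else above 9 N), for 0.4 s.
At the end, for the whole second after the job is handed in: All seven vials lie in one layer on the bin floor (each axis less than 2.5 mm higher than when lying flat on it), and the tamper stands upright (within 0.08 rad) in its tray, centred within 25 mm by 30 mm, released and at rest (z of vial1 in the frame of bin between 0.0125 and 0.0175 m and z of vial2 in the frame of bin between 0.0125 and 0.0175 m and z of vial3 in the frame of bin between 0.0125 and 0.0175 m and z of vial4 in the frame of bin between 0.0125 and 0.0175 m and z of vial5 in the frame of bin between 0.0125 and 0.0175 m and z of vial6 in the frame of bin between 0.0125 and 0.0175 m and z of vial7 in the frame of bin between 0.0125 and 0.0175 m and z of tamper in the frame of tray between -0.002 and 0.009 m and x of tamper in the frame of tray between -0.025 and 0.025 m and y of tamper in the frame of tray between -0.03 and 0.03 m and angle between tamper's own z axis and vertical below 0.08 rad and linear speed of tamper below 0.02 m/s); the robot touches nothing.
It fails at once if the tamper's foot presses with more than 32 N in the bin (contact force between tamper_foot and anything else above 32 N and horizontal distance between tamper and bin below 0.12 m).
It fails at once if the fingers push a vial or the divider (contact force between the fingers and vial1 above 1 N or contact force between the fingers and vial2 above 1 N or contact force between the fingers and vial3 above 1 N or contact force between the fingers and vial4 above 1 N or contact force between the fingers and vial5 above 1 N or contact force between the fingers and vial6 above 1 N or contact force between the fingers and vial7 above 1 N or contact force between the fingers and bin above 3 N).
It fails at once if a loose bystander is moved more than 20 mm (distance of any of cap_a, cap_b, reagent, timer, marker from where it was at the start of the episode above 0.02 m).
It fails at once if the arm strikes the rack (contact force between the arm and rack above 3 N).
It also fails if it takes over 54 s, if anything falls off the work surface, if the arm or the gripper's body presses on something with over 40 N, if the wrist force passes 120 N, or if a joint passes its speed limit or range.

## Working session

There is one attempt and no reset: what is moved stays moved. The work goes in short steps, Python scripts to look and compute and a shell command to move; the robot and the scene stay as the last step left them, time stands still between calls to the robot, and variables do not carry over. Pictures are saved under pics/ and viewed, at most 10 in all, crops included, and the job is handed in when it is done.

```bash
ls; mkdir -p pics
python3 - <<'E'
from bench import arm
import cv2
for c in("side","top"):
    cv2.imwrite(f"pics/{c}0.png",arm.get_image(c))
    k=arm.get_calibration(c);print(c,k)
    for n in("bin","tamper","tamper_foot","tray","divider_plate","vial6","rack"):
        print(n,[(round(d["score"],2),[round(x) for x in d["at"]]) for d in arm.tip_of(c,n)][:3])
        print("   box",[(round(d["score"],2),[round(x) for x in d["extent"]]) for d in arm.boxes_of(c,n)][:7 if n=="vial6" else 2])
s=arm.read_state();print(s)
E
```

```text
pics
side {'mtx': array([[374.11468411,   0.        , 329.93403754],
       [  0.        , 374.11468411, 199.91048696],
       [  0.        ,   0.        ,   1.        ]]), 'dist_coeffs': array([0.03064363, 0.        , 0.        , 0.        , 0.        ]), 'R': array([[ 0.91317988, -0.40723597,  0.01616723],
       [-0.30557942, -0.71039654, -0.63400156],
       [ 0.26967338,  0.57401709, -0.77316275]]), 't': array([-514.48217356,  196.24542775,  649.95337249])}
bin [(0.57, [342, 208])]
   box [(0.81, [307, 166, 376, 244])]
tamper [(0.71, [268, 124])]
   box [(0.96, [249, 86, 293, 138]), (0.21, [380, 254, 392, 271])]
tamper_foot [(0.78, [267, 122]), (0.66, [378, 163]), (0.44, [268, 120])]
   box [(0.75, [250, 109, 289, 134]), (0.4, [218, 221, 274, 236])]
tray [(0.67, [269, 123]), (0.2, [349, 221])]
   box [(0.71, [240, 103, 298, 145])]
divider_plate [(0.66, [335, 197]), (0.47, [419, 231])]
   box [(0.69, [316, 180, 356, 198])]
vial6 [(0.66, [359, 218]), (0.64, [341, 199]), (0.61, [353, 220])]
   box [(0.82, [343, 208, 370, 226]), (0.7, [349, 217, 368, 235]), (0.69, [338, 205, 360, 22
[... 1379 characters left out ...]
4, -1.80053423e-04, -9.60633343e-05, -7.35732166e-04,
       -1.24824387e-04,  7.30832382e-04, -5.50352925e-04]), 'joint_efforts': array([-9.48039851e-04, -5.70899606e+01,  9.89479534e-01, -2.51920599e+01,
       -5.62545075e-02,  1.08158489e-02,  2.48556580e-05]), 'position': array([252.98202131, 598.73225127, 234.10298962]), 'tool_rot': array([[-9.21155522e-01,  3.89194686e-01,  3.51322281e-05],
       [ 3.89194685e-01,  9.21155523e-01, -2.55346396e-05],
       [-4.23001920e-05, -9.84809780e-06, -9.99999999e-01]]), 'contact_force': array([-0.56572888,  0.03605677,  1.12886223]), 'wrist_torque': array([-0.05871544, -0.01331328, -0.02023477]), 'grasp_force': 0.0, 'width': 0.9985861703396425}
```

Run:
```python
import cv2
a=cv2.imread("pics/top0.png");b=cv2.imread("pics/side0.png")
cv2.imwrite("pics/topc.png",cv2.resize(a[110:270,120:400],(798,456),interpolation=cv2.INTER_CUBIC))
cv2.imwrite("pics/sidec.png",cv2.resize(b[70:270,200:440],(720,600),interpolation=cv2.INTER_CUBIC))
```

```text
(no output)
```

View pics/topc.png

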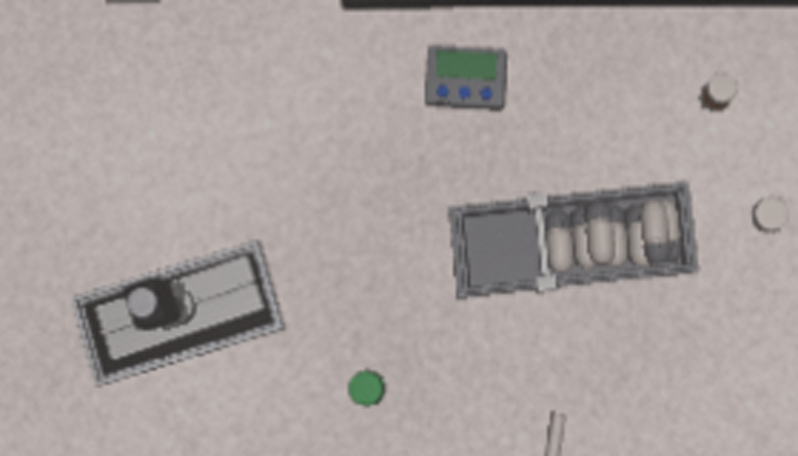

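View pics/sidec.png

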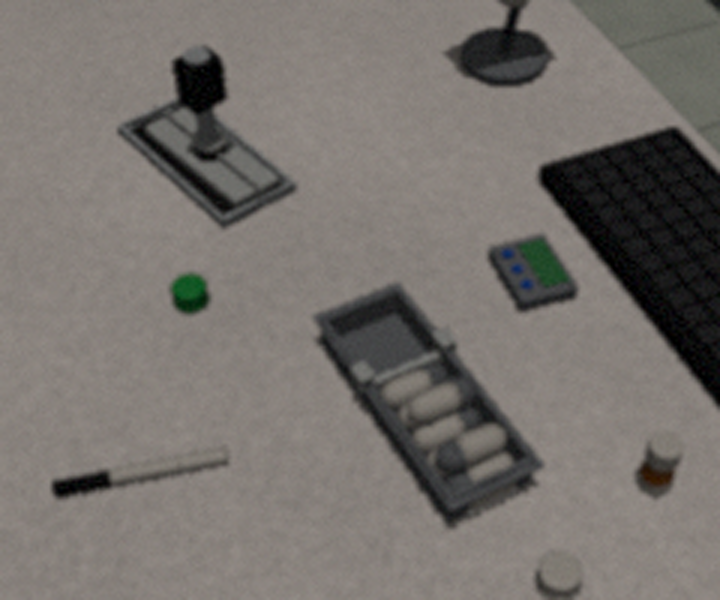

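View pics/top0.png

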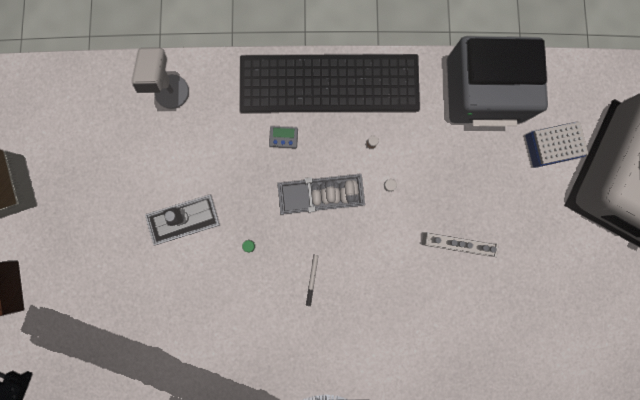

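```bash
cat > h.py <<'E'
import numpy as np, cv2
from bench import arm
from scipy.optimize import least_squares
K={c:arm.get_calibration(c) for c in("side","top")}
def proj(c,X):
    k=K[c];return cv2.projectPoints(np.float64(X).reshape(-1,1,3),cv2.Rodrigues(k["R"])[0],k["t"],k["mtx"],k["dist_coeffs"])[0].reshape(-1,2)
def uc(c,p): # crop -> px
    p=np.float64(p);s,o=((2.85,(120,110)) if c=="top" else (3,(200,70)));return (p+.5)/s-.5+o
def ray(c,p,z):
    k=K[c];u=cv2.undistortPoints(np.float64(p).reshape(-1,1,2),k["mtx"],k["dist_coeffs"]).ravel()
    d=k["R"].T@np.r_[u,1];o=-k["R"].T@k["t"];return o+d*(z-o[2])/d[2]
def fit(obs,x0):
    # obs: list of (cam,local xyz,pixel)
    def w(p,l):
        c,s=np.cos(p[2]),np.sin(p[2]);return [p[0]+c*l[0]-s*l[1],p[1]+s*l[0]+c*l[1],l[2]]
    f=lambda p:np.concatenate([(proj(c,w(p,l))[0]-px) for c,l,px in obs])
    r=least_squares(f,x0,x_scale=[10,10,.1],loss="soft_l1");return r.x,r.fun.reshape(-1,2)
E
python3 - <<'E'
from h import *
def C(hx,hy,z):return [(hx,hy,z),(hx,-hy,z),(-hx,-hy,z),(-hx,hy,z)]
T=[("bin",C(34,92,30),[(450,208),(688,183),(697,271),(459,297)],[(400,288),(540,463),(452,517),(318,318)],(322,194)),
("tray",C(38,81,10),[(77,298),(262,241),(284,327),(100,383)],[None,(295,185),(225,225),(120,130)],(183,219)),
("foot",C(23,66,12),[(95,313),(250,253),(267,315),(110,360)],[None,(283,180),(225,200),(145,122)],(183,217))]
for n,c,t,s,g in T:
    g=ray("top",g,15)
    for cams in("top","side","both"):
        o=[]
        if cams!="side":o+=[("top",a,uc("top",b)) for a,b in zip(c,t)]
        if cams!="top":o+=[("side",a,uc("side",b)) for a,b in zip(c,s) if b]
        p,r=fit(o,[g[0],g[1],.1]);print(n,cams,np.round(p,3),np.round(r,1).tolist())
print("button",ray("top",uc("top",(141,302)),109),ray("side",uc("side",(200,50)),109))
E
```

```text
bin top [5.85263e+02 2.93600e+00 9.40000e-02] [[2.0, 0.6], [-2.0, 1.1], [-1.9, -0.5], [1.8, -1.2]]
bin side [ 5.87463e+02 -1.47100e+00  1.01000e-01] [[-0.1, 0.5], [-0.4, 0.1], [-0.1, -3.9], [0.6, 1.2]]
bin both [ 5.86822e+02 -4.82000e-01  9.80000e-02] [[3.4, 0.1], [-0.7, 0.2], [-0.4, -1.4], [3.4, -1.7], [-0.4, 0.3], [-1.0, -0.1], [-0.7, -4.2], [0.2, 0.9]]
tray top [5.31089e+02 3.25626e+02 2.83000e-01] [[-0.8, -0.5], [0.1, -0.6], [1.3, 0.3], [-0.3, 0.8]]
tray side [5.32627e+02 3.22752e+02 2.87000e-01] [[1.2, 0.4], [-0.2, 0.0], [-0.7, -0.6]]
tray both [5.31634e+02 3.24866e+02 2.86000e-01] [[-0.5, -0.7], [0.4, -0.9], [1.7, 0.0], [0.1, 0.6], [0.5, -0.0], [-0.9, -0.4], [-1.3, -1.0]]
foot top [5.32338e+02 3.25333e+02 2.99000e-01] [[0.4, -1.6], [-0.4, 2.2], [-0.7, -0.8], [0.7, 0.7]]
foot side [5.36580e+02 3.28254e+02 2.50000e-01] [[-3.1, -0.3], [1.0, 0.4], [0.3, -0.1]]
foot both [5.33932e+02 3.25842e+02 2.87000e-01] [[0.2, -2.7], [-0.4, 1.8], [-0.9, -1.1], [0.3, -0.3], [-3.1, 0.0], [1.3, 1.0], [-1.1, 1.2]]
button [535.19371931 327.12978213 109.        ] [541.38636489 329.68849909 109.        ]
```

Seen in the pictures: the bin is at top px (322,194), with its vials packed against the right (-y) end and two riding up. The tamper stands in its tray at (183,219), with its grip at (170,216). The camera fits agree to about 4 mm, so I'm moving now, starting with a turn to the tamper's yaw.

```bash
cat >> h.py <<'E'
def delta(x,y,z,yaw,n=5):
    s=arm.read_state();R=s["tool_rot"];c,sn=np.cos(yaw),np.sin(yaw)
    G=np.array([[-c,-sn,0],[-sn,c,0],[0,0,-1]]).T
    from scipy.spatial.transform import Rotation as Ro
    r=Ro.from_matrix(R.T@G).as_rotvec()
    d=np.array([x,y,z])-s["position"]
    print("t",round(s["clock"],2),"pos",s["position"].round(1),"F",s["contact_force"].round(1),"w",round(s["width"]*88.1,1),"g",round(s["grasp_force"],1))
    print("rot",r.round(3),"shift now",(R.T@d).round(1),"shift after rot",(G.T@d).round(1))
E
python3 -m crank '[[0,0,0,0,0,-0.137,88],[0,0,0,0,0,-0.137,88],[0,0,0,0,0,-0.137,88],[0,0,0,0,0,-0.137,88],[0,0,0,0,0,-0.137,88]]' 20
python3 -m crank '[[-19,-34,8,0,0,0,88],[-19,-34,8,0,0,0,88],[-19,-34,8,0,0,0,88],[-19,-34,8,0,0,0,88],[-19,-34,8,0,0,0,88]]'
python3 -m crank '[[-19,-34,8,0,0,0,88],[-19,-34,8,0,0,0,88],[-19,-34,8,0,0,0,88],[-19,-34,8,0,0,0,88],[-19,-34,8,0,0,0,88]]'
python3 -c "
from h import *
delta(534.5,327,84,.287)
i=arm.get_image('side');cv2.imwrite('pics/s1.png',cv2.resize(i[20:180,170:370],(750,600)))"
```

```text
clock: 2.0
position: [253.0, 598.7, 234.2]
tool_rot: [[-0.958, -0.287, 0.0], [-0.287, 0.958, 0.0], [-0.0, 0.0, -1.0]]
contact_force: [-0.3, -0.7, -0.2]
width: 0.995
grasp_force: 0.0
clock: 2.5
position: [393.1, 461.2, 194.0]
tool_rot: [[-0.96, -0.281, 0.0], [-0.281, 0.96, 0.0], [-0.0, 0.0, -1.0]]
contact_force: [0.4, -0.0, -0.1]
width: 0.998
grasp_force: 0.0
clock: 3.0
position: [532.1, 324.8, 154.0]
tool_rot: [[-0.96, -0.281, 0.0], [-0.281, 0.96, 0.0], [-0.0, 0.0, -1.0]]
contact_force: [0.3, 0.3, -0.2]
width: 0.997
grasp_force: 0.0
t 3.0 pos [532.1 324.8 154. ] F [ 0.3  0.3 -0.2] w 87.8 g 0.0
rot [ 0.     0.    -0.002] shift now [-2.9  1.5 70. ] shift after rot [-2.9  1.5 70. ]
```

View pics/s1.png

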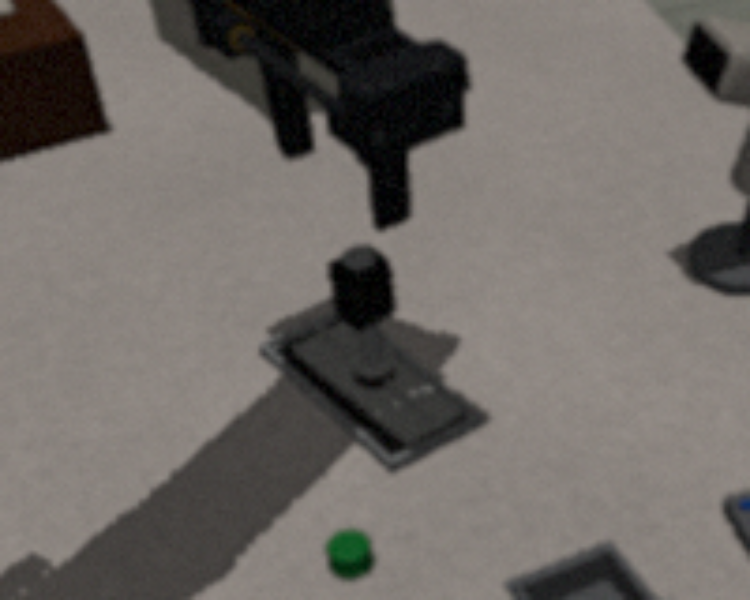

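The open fingers, at (295,150) and (392,222), straddle the grip block at (362,285). Next I go down, close and check the grip.

```bash
python3 -m crank '[[-3,1.5,14,0,0,0,88],[0,0,14,0,0,0,88],[0,0,14,0,0,0,88],[0,0,14,0,0,0,88],[0,0,14,0,0,0,88]]' >/dev/null
python3 -m crank '[[0,0,0,0,0,0,60],[0,0,0,0,0,0,40],[0,0,0,0,0,0,30],[0,0,0,0,0,0,24],[0,0,0,0,0,0,18]]' 30
python3 -m crank '[[0,0,0,0,0,0,10],[0,0,0,0,0,0,10],[0,0,0,0,0,0,10],[0,0,0,0,0,0,10],[0,0,0,0,0,0,10]]' 40
python3 -c "
from h import *
delta(534.5,327,84,.287)"
```

```text
clock: 4.05
position: [533.8, 328.4, 84.7]
tool_rot: [[-0.96, -0.281, 0.001], [-0.281, 0.96, 0.001], [-0.001, 0.0, -1.0]]
contact_force: [0.6, -0.2, -0.6]
width: 0.564
grasp_force: 0.0
clock: 4.55
position: [533.5, 328.1, 84.2]
tool_rot: [[-0.96, -0.281, 0.0], [-0.281, 0.96, -0.0], [-0.0, -0.0, -1.0]]
contact_force: [0.6, -1.6, 1.8]
width: 0.294
grasp_force: 39.8
t 4.55 pos [533.5 328.1  84.2] F [ 0.6 -1.6  1.8] w 25.9 g 39.8
rot [-0.     0.    -0.002] shift now [-0.6 -1.3  0.2] shift after rot [-0.6 -1.3  0.2]
```

```bash
python3 -m crank '[[0,0,-13,0,0,0,10],[0,0,-14,0,0,0,10],[0,0,-14,0,0,0,10],[0,0,-14,0,0,0,10],[0,0,-14,0,0,0,10]]' 55
python3 -c "
from h import *
delta(588,-16,154,.097)
i=arm.get_image('side');cv2.imwrite('pics/s2.png',cv2.resize(i[20:180,170:370],(750,600)))"
```

```text
clock: 5.05
position: [533.6, 328.4, 154.8]
tool_rot: [[-0.96, -0.281, 0.001], [-0.281, 0.96, 0.001], [-0.001, 0.0, -1.0]]
contact_force: [0.2, 0.6, -2.6]
width: 0.292
grasp_force: 54.8
t 5.05 pos [533.6 328.4 154.8] F [ 0.2  0.6 -2.6] w 25.8 g 54.8
rot [0.    0.001 0.188] shift now [  44.7 -345.8    0.7] shift after rot [ -20.8 -348.     0.8]
```

View pics/s2.png

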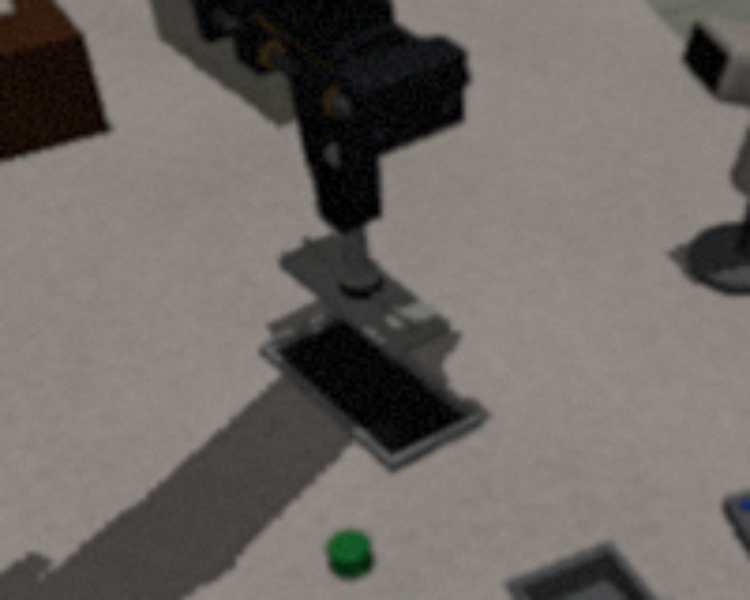

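The tamper is lifted upright, with the foot at (365,290) above the empty tray. Now I carry it over the bin.

```bash
python3 -m crank '[[0,0,0,0,0,0.094,10],[0,0,0,0,0,0.094,10],[-2,-35,0,0,0,0,10],[-2,-35,0,0,0,0,10],[-2,-35,0,0,0,0,10]]' >/dev/null
python3 -m crank '[[-2,-35,0,0,0,0,10],[-2,-35,0,0,0,0,10],[-2,-35,0,0,0,0,10],[-2,-35,0,0,0,0,10],[-2,-35,0,0,0,0,10]]' >/dev/null
python3 -m crank '[[-2,-35,0,0,0,0,10],[-2,-33,6,0,0,0,10],[0,0,6,0,0,0,10],[0,0,4,0,0,0,10],[0,0,0,0,0,0,10]]' >/dev/null
python3 -c "
from h import *
delta(588,-16,140,.097)
i=arm.get_image('side');cv2.imwrite('pics/s3.png',cv2.resize(i[110:270,260:460],(750,600),interpolation=cv2.INTER_CUBIC))
i=arm.get_image('top');cv2.imwrite('pics/t3.png',cv2.resize(i[140:260,250:410],(800,600),interpolation=cv2.INTER_CUBIC))
"
```

```text
t 6.6 pos [586.6 -14.6 136.6] F [ 0.5  0.7 -2.2] w 25.4 g 54.8
rot [ 0.001 -0.001  0.002] shift now [-1.3 -1.5 -3.4] shift after rot [-1.3 -1.5 -3.4]
```

View pics/s3.png

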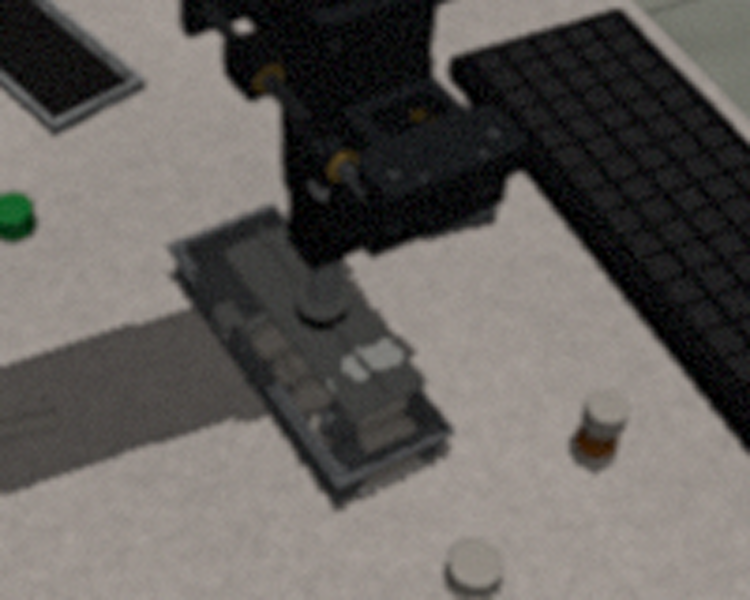

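View pics/t3.png

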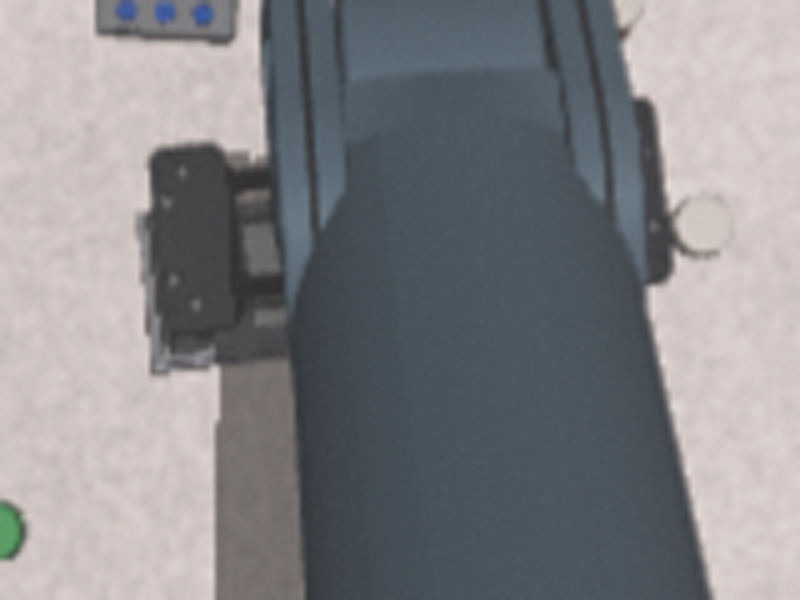

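The side view shows the foot hovering over the bin: bin corner at (170,245)/(450,435), foot end near (418,372). The arm blocks the top camera, so I overlay the predicted outlines on the averaged side picture.

```bash
cat >> h.py <<'E'
def place(p,L,z=0):
    L=np.float64(L);c,s=np.cos(p[2]),np.sin(p[2]);return np.c_[p[0]+c*L[:,0]-s*L[:,1],p[1]+s*L[:,0]+c*L[:,1],L[:,2]+z]
def rect(hx,hy,z):return [(hx,hy,z),(hx,-hy,z),(-hx,-hy,z),(-hx,hy,z)]
E
python3 - <<'E'
from h import *
I=np.mean([arm.get_image("side").astype(float) for _ in range(6)],0);cv2.imwrite("pics/avg.png",I)
s=arm.read_state();R=s["tool_rot"];P=s["position"];fy=np.arctan2(-R[0,1],R[1,1]);print(P,fy)
x0,y0,S=300,163,7
J=cv2.resize(I[y0:248,x0:390],None,fx=S,fy=S,interpolation=cv2.INTER_CUBIC);J=np.clip(255*(np.clip(J,0,255)/200)**.6,0,255).astype(np.uint8)
def draw(p,L,z,col):
    u=((proj("side",place(p,L,z))-[x0,y0]+.5)*S-.5);print(u.round().tolist())
    cv2.polylines(J,[np.int32(u)],True,col,1)
b=(586.8,-.5,.098);f=(P[0],P[1],fy)
draw(b,rect(34,92,30),0,(0,0,255));draw(b,rect(30,88,30),0,(0,0,255))
z=P[2]-80
draw(f,rect(23,66,8),z,(0,255,0));draw(f,rect(23,66,0),z,(255,255,0))
cv2.imwrite("pics/ov.png",J)
E
```

```text
[587.25529117 -15.83584655 137.34939423] 0.09781996121433181
[[231.0, 24.0], [554.0, 430.0], [350.0, 527.0], [44.0, 98.0]]
[[227.0, 36.0], [534.0, 425.0], [355.0, 510.0], [61.0, 102.0]]
[[268.0, 41.0], [511.0, 344.0], [368.0, 410.0], [134.0, 95.0]]
[[267.0, 59.0], [508.0, 362.0], [366.0, 427.0], [134.0, 113.0]][ WARN:0@4.740] global loadsave.cpp:1063 imwrite_ Unsupported depth image for selected encoder is fallbacked to CV_8U.
```

View pics/ov.png

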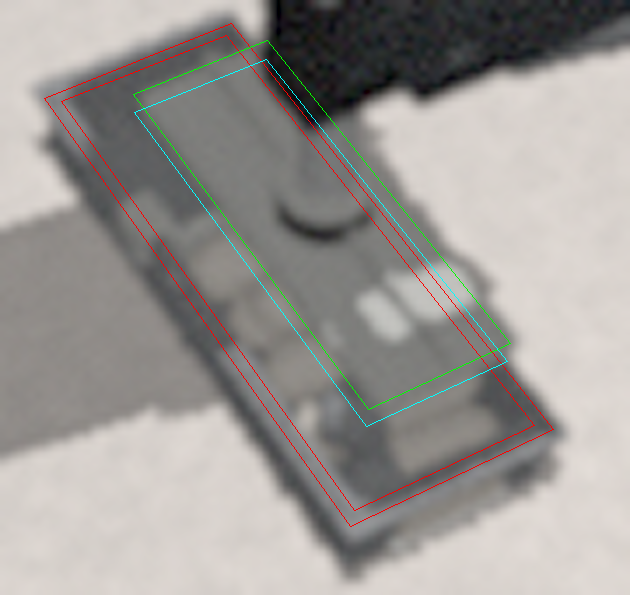

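The foot's outline roughly matches, but its +x edge seems to sit further right than predicted. I measure the edges numerically, as intensity profiles against offset in mm.

Run:
```python
from h import *
I=cv2.cvtColor(cv2.imread("pics/avg.png"),cv2.COLOR_BGR2GRAY).astype(np.float32)
f=(587.25,-15.84,.098);b=(586.8,-.5,.098);z=57.35
offs=np.arange(-14,14.1,1)
def prof(n,p,z,fn):
    v=[]
    for o in offs:
        u=proj("side",place(p,fn(o),z)).astype(np.float32);v.append(cv2.remap(I,u[:,:1],u[:,1:],cv2.INTER_LINEAR).mean())
    print(n);print(" ".join(f"{int(o)}:{int(round(x))}" for o,x in zip(offs,v)))
L=lambda a,b:np.linspace(a,b,40)
prof("foot +x",f,z,lambda o:[(23+o,y,8) for y in L(-55,-10)])
prof("foot -x",f,z,lambda o:[(-23+o,y,8) for y in L(-60,0)])
prof("foot -x far",f,z,lambda o:[(-23+o,y,8) for y in L(30,60)])
prof("foot -y",f,z,lambda o:[(x,-66+o,8) for x in L(-18,18)])
prof("foot +y",f,z,lambda o:[(x,66+o,8) for x in L(-18,0)])
prof("bin -x",b,30,lambda o:[(-34+o,y,0) for y in L(-85,-50)])
prof("bin -x far",b,30,lambda o:[(-34+o,y,0) for y in L(60,90)])
prof("bin -y",b,30,lambda o:[(x,-92+o,0) for x in L(-28,28)])
prof("bin +y",b,30,lambda o:[(x,92+o,0) for x in L(-28,10)])
```

```text
foot +x
-14:84 -13:85 -12:85 -11:84 -10:84 -9:84 -8:84 -7:85 -6:85 -5:84 -4:84 -3:84 -2:83 -1:82 0:80 1:78 2:78 3:81 4:90 5:101 6:114 7:126 8:136 9:143 10:146 11:148 12:148 13:148 14:148
foot -x
-14:70 -13:70 -12:70 -11:68 -10:68 -9:67 -8:68 -7:68 -6:68 -5:69 -4:68 -3:68 -2:66 -1:63 0:61 1:59 2:58 3:59 4:61 5:63 6:63 7:63 8:63 9:62 10:62 11:62 12:61 13:60 14:60
foot -x far
-14:39 -13:39 -12:39 -11:39 -10:39 -9:39 -8:39 -7:38 -6:38 -5:37 -4:38 -3:39 -2:41 -1:45 0:49 1:53 2:56 3:59 4:60 5:61 6:61 7:62 8:62 9:63 10:63 11:62 12:62 13:62 14:62
foot -y
-14:54 -13:52 -12:51 -11:51 -10:52 -9:54 -8:56 -7:58 -6:60 -5:60 -4:60 -3:60 -2:59 -1:60 0:60 1:61 2:62 3:62 4:62 5:61 6:61 7:61 8:61 9:62 10:62 11:61 12:61 13:61 14:62
foot +y
-14:62 -13:62 -12:62 -11:61 -10:61 -9:61 -8:62 -7:62 -6:62 -5:61 -4:60 -3:59 -2:56 -1:52 0:48 1:43 2:39 3:36 4:35 5:34 6:34 7:34 8:35 9:35 10:37 11:41 12:46 13:54 14:63
bin -x
-14:144 -13:138 -12:127 -11:110 -10:90 -9:68 -8:50 -7:38 -6:32 -5:33 -4:38 -3:47 -2:57 -1:63 0:65 1:67 2:69 3:72 4:74 5:73 6:71 7:67 8:63 9:59 10:56 11:53 12:50 13:48 14:46
bin -x far
-14:144 -13:140 -12:133 -11:124 -10:113 -9:102 -8:92 -7:84 -6:77 -5:71 -4:67 -3:65 -2:63 -1:62 0:60 1:59 2:59 3:59 4:58 5:54 6:50 7:44 8:40 9:37 10:36 11:36 12:36 13:36 14:37
bin -y
-14:101 -13:90 -12:82 -11:77 -10:71 -9:66 -8:61 -7:59 -6:58 -5:61 -4:65 -3:68 -2:69 -1:66 0:59 1:52 2:45 3:41 4:41 5:43 6:46 7:50 8:53 9:56 10:58 11:58 12:58 13:57 14:56
bin +y
-14:45 -13:43 -12:41 -11:39 -10:37 -9:36 -8:35 -7:35 -6:35 -5:35 -4:36 -3:37 -2:39 -1:42 0:46 1:53 2:61 3:70 4:81 5:92 6:104 7:116 8:126 9:134 10:140 11:144 12:146 13:146 14:146
```

Foot edges match the arm's own pose to within 1 mm. Under either camera's bin estimate the gap to the end face is 3 to 6 mm. I lower to just above the riders (top about 45 mm), then press in small steps.

```bash
python3 -m crank '[[-0.7,0,3,0,0,0,10],[0,0,3,0,0,0,10],[0,0,2,0,0,0,10],[0,0,1.5,0,0,0,10],[0,0,0,0,0,0,10]]' |grep -E "pos|contact"
python3 -m crank '[[0,0,0.3,0,0,0,10],[0,0,0.3,0,0,0,10],[0,0,0.3,0,0,0,10],[0,0,0.3,0,0,0,10],[0,0,0,0,0,0,10]]'|grep -E "pos|contact"
python3 -c "
from h import *
print(arm.read_state()['wrist_torque'].round(2));delta(588,-16,106,.097)"
```

```text
position: [587.6, -16.1, 127.3]
contact_force: [0.2, -0.7, -2.4]
position: [587.8, -16.2, 126.4]
contact_force: [0.2, 0.3, -2.5]
[ 0.03  0.05 -0.05]
t 8.0 pos [587.8 -16.2 126.4] F [ 0.2  0.3 -2.5] w 25.6 g 54.8
rot [-0.  0.  0.] shift now [-0.2  0.1 20.4] shift after rot [-0.2  0.1 20.4]
```

```bash
python3 -m crank '[[0,0,0.3,0,0,0,10],[0,0,0.3,0,0,0,10],[0,0,0.3,0,0,0,10],[0,0,0.3,0,0,0,10],[0,0,0,0,0,0,10]]'|grep -E "pos|contact"
python3 -m crank '[[0,0,0.2,0,0,0,10],[0,0,0.2,0,0,0,10],[0,0,0.2,0,0,0,10],[0,0,0,0,0,0,10],[0,0,0,0,0,0,10]]'|grep -E "pos|contact"
python3 -c "
from h import *
print(arm.read_state()['wrist_torque'].round(2))"
```

```text
position: [587.9, -16.1, 125.2]
contact_force: [-0.2, -0.1, -1.9]
position: [588.1, -16.1, 124.9]
contact_force: [-1.2, 0.4, 2.2]
[ 0.03  0.15 -0.01]
```

Contact with the riders at TCP z of about 125, as predicted. Pressing on in small steps.

```bash
for i in 1 2; do :; done
python3 -m crank '[[0,0,0.2,0,0,0,10],[0,0,0.2,0,0,0,10],[0,0,0,0,0,0,10],[0,0,0,0,0,0,10],[0,0,0,0,0,0,10]]'|grep -E "pos|contact"
python3 -m crank '[[0,0,0.2,0,0,0,10],[0,0,0.2,0,0,0,10],[0,0,0,0,0,0,10],[0,0,0,0,0,0,10],[0,0,0,0,0,0,10]]'|grep -E "pos|contact"
python3 -c "
from h import *
print(arm.read_state()['wrist_torque'].round(2))"
```

```text
position: [588.2, -16.0, 124.6]
contact_force: [-0.7, 0.3, 4.6]
position: [588.3, -16.0, 124.5]
contact_force: [-1.1, 1.5, 6.2]
[-0.06  0.34 -0.07]
```

```bash
python3 -m crank '[[0,0,0.2,0,0,0,10],[0,0,0.2,0,0,0,10],[0,0,0,0,0,0,10],[0,0,0,0,0,0,10],[0,0,0,0,0,0,10]]'|grep -E "pos|contact"
python3 -m crank '[[0,0,0.2,0,0,0,10],[0,0,0.2,0,0,0,10],[0,0,0,0,0,0,10],[0,0,0,0,0,0,10],[0,0,0,0,0,0,10]]'|grep -E "pos|contact"
python3 -c "
from h import *
print(arm.read_state()['wrist_torque'].round(2))"
```

```text
position: [588.5, -16.0, 124.3]
contact_force: [-1.0, 0.7, 7.7]
position: [588.7, -15.9, 124.1]
contact_force: [-1.3, 0.6, 8.7]
[-0.05  0.44 -0.04]
```

```bash
python3 -m crank '[[0,0,0.2,0,0,0,10],[0,0,0.2,0,0,0,10],[0,0,0,0,0,0,10],[0,0,0,0,0,0,10],[0,0,0,0,0,0,10]]'|grep -E "pos|contact"
python3 -c "
from h import *
print(arm.read_state()['wrist_torque'].round(2))"
```

```text
position: [588.9, -15.8, 123.8]
contact_force: [-1.1, 1.4, 9.4]
[ 0.01  0.35 -0.01]
```

```bash
python3 -m crank '[[0,0,0.2,0,0,0,10],[0,0,0.2,0,0,0,10],[0,0,0,0,0,0,10],[0,0,0,0,0,0,10],[0,0,0,0,0,0,10]]'|grep -E "pos|contact"
python3 -m crank '[[0,0,0.2,0,0,0,10],[0,0,0.2,0,0,0,10],[0,0,0,0,0,0,10],[0,0,0,0,0,0,10],[0,0,0,0,0,0,10]]'|grep -E "pos|contact"
python3 -m crank '[[0,0,0.2,0,0,0,10],[0,0,0.2,0,0,0,10],[0,0,0,0,0,0,10],[0,0,0,0,0,0,10],[0,0,0,0,0,0,10]]'|grep -E "pos|contact|rot"
python3 -c "
from h import *
print(arm.read_state()['wrist_torque'].round(2))"
```

```text
position: [589.0, -15.6, 123.3]
contact_force: [0.4, 1.3, 7.7]
position: [588.7, -15.8, 122.4]
contact_force: [0.3, 1.6, 3.6]
position: [587.5, -16.3, 121.1]
tool_rot: [[-0.995, -0.097, -0.001], [-0.097, 0.995, -0.0], [0.001, -0.0, -1.0]]
contact_force: [-0.5, -0.4, 0.2]
[ 0.01 -0.07  0.03]
```

The riders are giving way (force is dropping), so I follow down toward TCP z of about 106.

```bash
python3 -m crank '[[0,0,0.4,0,0,0,10],[0,0,0.4,0,0,0,10],[0,0,0.4,0,0,0,10],[0,0,0.4,0,0,0,10],[0,0,0.4,0,0,0,10]]'|grep -E "pos|contact"
python3 -m crank '[[0,0,0.4,0,0,0,10],[0,0,0.4,0,0,0,10],[0,0,0.4,0,0,0,10],[0,0,0.4,0,0,0,10],[0,0,0.4,0,0,0,10]]'|grep -E "pos|contact"
python3 -c "
from h import *
print(arm.read_state()['wrist_torque'].round(2))"
```

```text
position: [587.7, -16.1, 119.3]
contact_force: [0.2, 0.6, 1.1]
position: [587.7, -16.2, 117.3]
contact_force: [0.2, 0.3, -0.3]
[ 0.09  0.03 -0.01]
```

```bash
python3 -m crank '[[0,0,0.4,0,0,0,10],[0,0,0.4,0,0,0,10],[0,0,0.4,0,0,0,10],[0,0,0.4,0,0,0,10],[0,0,0.4,0,0,0,10]]'|grep -E "pos|contact"
python3 -c "
from h import *
s=arm.read_state();print(s['clock'],s['wrist_torque'].round(2))"
```

```text
position: [587.8, -16.2, 115.3]
contact_force: [-0.3, -0.1, -1.8]
14.5 [ 0.04 -0.05  0.03]
```

```bash
python3 -m crank '[[0,0,0.5,0,0,0,10],[0,0,0.5,0,0,0,10],[0,0,0.5,0,0,0,10],[0,0,0.5,0,0,0,10],[0,0,0.5,0,0,0,10]]'|grep -E "pos|contact"
python3 -m crank '[[0,0,0.4,0,0,0,10],[0,0,0.4,0,0,0,10],[0,0,0.4,0,0,0,10],[0,0,0.4,0,0,0,10],[0,0,0.4,0,0,0,10]]'|grep -E "pos|contact"
python3 -c "
from h import *
s=arm.read_state();print(s['clock'],s['wrist_torque'].round(2))"
```

```text
position: [587.8, -16.1, 112.8]
contact_force: [-0.4, -0.2, -1.7]
position: [587.8, -16.1, 110.9]
contact_force: [-0.2, 0.1, -1.7]
15.5 [0.06 0.03 0.05]
```

```bash
python3 -m crank '[[0,0,0.4,0,0,0,10],[0,0,0.4,0,0,0,10],[0,0,0.4,0,0,0,10],[0,0,0.4,0,0,0,10],[0,0,0,0,0,0,10]]'|grep -E "pos|contact"
python3 -c "
from h import *
s=arm.read_state();print(s['clock'],s['wrist_torque'].round(2))"
```

```text
position: [587.8, -16.1, 109.2]
contact_force: [-0.7, -0.1, -2.0]
16.0 [ 0.03 -0.04  0.02]
```

```bash
python3 -m crank '[[0,0,0.4,0,0,0,10],[0,0,0.4,0,0,0,10],[0,0,0.4,0,0,0,10],[0,0,0.4,0,0,0,10],[0,0,0.4,0,0,0,10]]'|grep -E "pos|contact"
python3 -m crank '[[0,0,0.2,0,0,0,10],[0,0,0.2,0,0,0,10],[0,0,0.2,0,0,0,10],[0,0,0.2,0,0,0,10],[0,0,0,0,0,0,10]]'|grep -E "pos|contact"
python3 -c "
from h import *
s=arm.read_state();print(s['clock'],s['wrist_torque'].round(2))"
```

```text
position: [587.8, -16.1, 107.3]
contact_force: [0.6, -0.1, -2.4]
position: [587.8, -16.1, 106.5]
contact_force: [0.1, -0.5, -1.6]
17.0 [ 0.   -0.02  0.03]
```

```bash
python3 -m crank '[[0,0,0.3,0,0,0,10],[0,0,0.3,0,0,0,10],[0,0,0,0,0,0,10],[0,0,0,0,0,0,10],[0,0,0,0,0,0,10]]'|grep -E "pos|contact"
python3 -c "
from h import *
s=arm.read_state();print(s['clock'],s['wrist_torque'].round(2))"
```

```text
position: [588.1, -16.1, 106.1]
contact_force: [0.3, 0.1, 1.2]
17.5 [0.02 0.01 0.  ]
```

Full contact comes exactly where a level layer should be (TCP z of about 106.2). Next is the firm press, about 14 to 16 N.

```bash
python3 -m crank '[[0,0,0.3,0,0,0,10],[0,0,0.3,0,0,0,10],[0,0,0,0,0,0,10],[0,0,0,0,0,0,10],[0,0,0,0,0,0,10]]'|grep -E "pos|contact"
python3 -m crank '[[0,0,0.3,0,0,0,10],[0,0,0.3,0,0,0,10],[0,0,0,0,0,0,10],[0,0,0,0,0,0,10],[0,0,0,0,0,0,10]]'|grep -E "pos|contact"
python3 -c "
from h import *
s=arm.read_state();print(s['clock'],s['wrist_torque'].round(2))"
```

```text
position: [588.2, -16.1, 105.8]
contact_force: [-1.3, 0.5, 5.1]
position: [588.5, -16.2, 105.6]
contact_force: [-2.0, 1.0, 7.7]
18.5 [-0.04  0.37  0.  ]
```

```bash
python3 -m crank '[[0,0,0.3,0,0,0,10],[0,0,0.3,0,0,0,10],[0,0,0.3,0,0,0,10],[0,0,0,0,0,0,10],[0,0,0,0,0,0,10]]'|grep -E "pos|contact"
python3 -m crank '[[0,0,0.2,0,0,0,10],[0,0,0,0,0,0,10],[0,0,0,0,0,0,10],[0,0,0,0,0,0,10],[0,0,0,0,0,0,10]]'|grep -E "pos|contact"
python3 -m crank '[[0,0,0,0,0,0,10],[0,0,0,0,0,0,10],[0,0,0,0,0,0,10],[0,0,0,0,0,0,10],[0,0,0,0,0,0,10]]'|grep -E "pos|contact"
python3 -m crank '[[0,0,0,0,0,0,10],[0,0,0,0,0,0,10],[0,0,0,0,0,0,10],[0,0,0,0,0,0,10],[0,0,0,0,0,0,10]]'|grep -E "pos|contact|grasp"
python3 -c "
from h import *
s=arm.read_state();print(s['clock'],s['wrist_torque'].round(2))"
```

```text
position: [588.9, -16.1, 105.3]
contact_force: [-1.4, -0.9, 11.6]
position: [589.0, -16.1, 105.2]
contact_force: [-2.3, 0.1, 11.5]
position: [589.0, -16.1, 105.2]
contact_force: [-2.5, 0.1, 13.2]
position: [589.0, -16.1, 105.2]
contact_force: [-1.8, -0.5, 12.9]
grasp_force: 54.8
20.5 [ 0.01  0.56 -0.05]
```

About 15 N held for over a second. I lift straight up and head toward the tray, then look at the vials.

```bash
python3 -m crank '[[0,0,-3,0,0,0,10],[0,0,-8,0,0,0,10],[0,0,-12,0,0,0,10],[0,0,-14,0,0,0,10],[0,0,-14,0,0,0,10]]'|grep -E "pos|contact"
python3 -m crank '[[0,35,0,0,0,0,10],[0,35,0,0,0,0,10],[0,35,0,0,0,0,10],[0,35,0,0,0,0,10],[0,35,0,0,0,0,10]]'|grep -E "pos"
python3 -m crank '[[0,35,0,0,0,-0.094,10],[0,35,0,0,0,-0.094,10],[0,35,0,0,0,0,10],[0,0,0,0,0,0,10],[0,0,0,0,0,0,10]]'|grep -E "pos"
python3 - <<'E'
from h import *
a=arm.get_image("top");b=arm.get_image("side")
for c in("top","side"):print(c,[(round(d["score"],2),[round(x) for x in d["at"]]) for d in arm.tip_of(c,"divider_plate")][:3])
A=cv2.resize(a[165:225,265:380],None,fx=5,fy=5,interpolation=cv2.INTER_CUBIC)
B=cv2.resize(b[155:255,290:405],None,fx=2.9,fy=2.9,interpolation=cv2.INTER_CUBIC)
o=np.zeros((600,800,3),np.uint8);o[:300,:575]=A;o[305:595,:B.shape[1]]=B
cv2.imwrite("pics/chk.png",np.clip(255*(o/255.)**.7,0,255).astype(np.uint8))
delta(533.5,328.1,154,.285)
E
```

```text
position: [587.9, -16.1, 155.9]
contact_force: [0.9, -0.3, -1.8]
position: [570.9, 159.5, 155.8]
position: [550.8, 261.8, 155.5]
top [(0.71, [293, 194]), (0.32, [295, 199])]
side [(0.74, [324, 182])]
t 22.2 pos [551.6 259.2 154.9] F [ 0.3 -0.2 -2.4] w 25.7 g 54.8
rot [-0.001  0.    -0.002] shift now [-1.8 71.2  0.9] shift after rot [-2.  71.2  0.9]
```

View pics/chk.png

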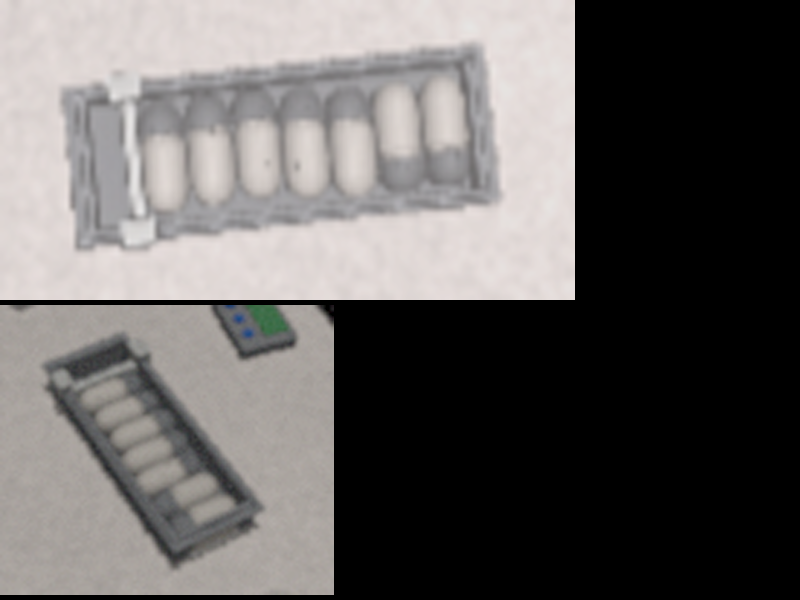

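All seven vials lie side by side in one layer: seven separate vials from (165,150) to (445,130), with the divider pushed out to (130,160), about 41 mm. The tamper goes back to the pose it came from.

```bash
python3 -m crank '[[-2,24,0,0,0,0,10],[0,24,0,0,0,0,10],[0,22.5,0,0,0,0,10],[0,0,0,0,0,0,10],[0,0,0,0,0,0,10]]'|grep -E "pos"
python3 -m crank '[[0,0,14,0,0,0,10],[0,0,14,0,0,0,10],[0,0,14,0,0,0,10],[0,0,10,0,0,0,10],[0,0,8,0,0,0,10]]'|grep -E "pos|contact"
python3 -m crank '[[0,0,3,0,0,0,10],[0,0,3,0,0,0,10],[0,0,2,0,0,0,10],[0,0,0.8,0,0,0,10],[0,0,0,0,0,0,10]]'|grep -E "pos|contact"
python3 -c "
from h import *
delta(533.5,328.1,84.2,.285)"
```

```text
position: [533.3, 328.2, 154.6]
position: [532.5, 328.5, 93.0]
contact_force: [0.4, -0.5, -2.4]
position: [533.2, 329.2, 86.1]
contact_force: [-0.2, -0.8, -2.4]
t 23.7 pos [533.2 329.2  86.1] F [-0.2 -0.8 -2.4] w 25.3 g 54.8
rot [0. 0. 0.] shift now [-0.  -1.1  1.9] shift after rot [-0.  -1.1  1.9]
```

```bash
python3 -m crank '[[0,-1,0.6,0,0,0,10],[0,0,0.6,0,0,0,10],[0,0,0.5,0,0,0,10],[0,0,0.3,0,0,0,10],[0,0,0,0,0,0,10]]'|grep -E "pos|contact"
python3 -m crank '[[0,0,0,0,0,0,30],[0,0,0,0,0,0,36],[0,0,0,0,0,0,50],[0,0,0,0,0,0,70],[0,0,0,0,0,0,88]]'|grep -E "pos|contact|width"
python3 -m crank '[[0,0,0,0,0,0,88],[0,0,0,0,0,0,88],[0,0,0,0,0,0,88],[0,0,0,0,0,0,88],[0,0,0,0,0,0,88]]'|grep -E "pos|contact|width"
python3 -m crank '[[0,0,-10,0,0,0,88],[0,0,-20,0,0,0,88],[0,0,-25,0,0,0,88],[0,0,-25,0,0,0,88],[0,0,-20,0,0,0,88]]'|grep -E "pos|contact|width"
python3 - <<'E'
from h import *
s=arm.get_image("side");t=arm.get_image("top")
for c in("top","side"):
  for n in("tamper","tray"):print(c,n,[(round(d["score"],2),[round(x) for x in d["at"]]) for d in arm.tip_of(c,n)][:2])
o=np.zeros((600,800,3),np.uint8);o[:,:400]=cv2.resize(s[60:180,220:300],(400,600),interpolation=cv2.INTER_CUBIC)
o[:,400:]=cv2.resize(t[120:270,130:230],(400,600),interpolation=cv2.INTER_CUBIC)
cv2.imwrite("pics/end.png",o)
E
```

```text
position: [533.5, 328.1, 84.2]
contact_force: [-1.4, -0.4, 1.5]
position: [533.3, 328.1, 83.8]
contact_force: [-0.1, 0.1, 0.2]
width: 0.655
position: [533.3, 328.1, 83.8]
contact_force: [0.9, -0.1, -0.2]
width: 0.998
position: [533.7, 328.4, 186.2]
contact_force: [-0.0, 0.7, 0.7]
width: 0.998
top tamper [(0.65, [182, 220])]
top tray [(0.58, [180, 216])]
side tamper [(0.78, [268, 119]), (0.72, [419, 232])]
side tray [(0.76, [271, 123])]
```

View pics/end.png

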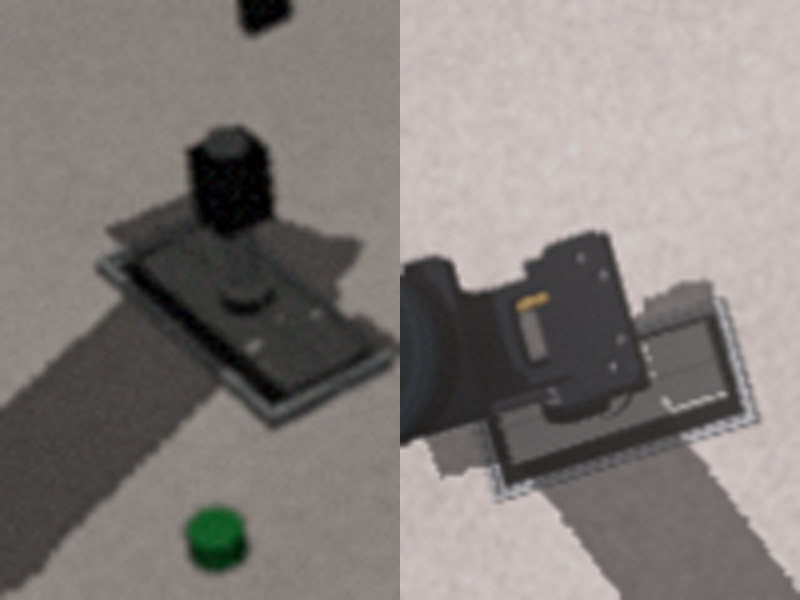

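The tamper stands upright and flat inside its tray (grip at (230,180), foot within the rim on all sides), and the gripper is clear above it. Handing in.

```bash
python3 -c "
from bench import arm
print(arm.sign_off())"
```

```text
the job is handed in; nothing more can be done
None
```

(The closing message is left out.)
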